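# Load a detector module into its carrier and dock the carrier

## Robot

A 6-joint arm with a two-finger parallel gripper is mounted at the origin on the work surface. World frame = base frame: x ahead of the robot, y to its left, z up, the work surface at z = 0. Lengths are in m, angles in rad, forces in N, time in s.
With the tool pointing down it reaches from about 0.35 to 0.725 m from the base axis. Payload 6 kg.
Tool frame: the origin (TCP) lies on the centre line of the jaws, within the pads' length; the fingertips stand 14 mm ahead of it and the grasp point (between the pads) lies 5 mm behind it; y points along the fingers, x is the direction in which the jaws open and shut, and the axes are right-handed (so a half turn about y gives the same grasp; the last joint's range is limited). The gripper opens to 85 mm and grips with 20 to 120 N. Pads are 22 mm wide; open, the fingers measure 114 mm over their backs; the gripper's body (76 mm by 85 mm) begins 54 mm behind the grasp point. The pads swing forward as they close: fully open they stand 13 mm farther back than shut.
Start: joints at [0.334, 0.04, 0.085, 0, -1.615, -0.334], TCP at [0.6, 0, 0.225] pointing down, gripper open.
Joint ranges: [-2.56, 2.56], [-1.29, 2.01], [-1.08, 1.49], [-3.29, 1.98], [-2.81, -0.18], [-2.99, 2.99]. Speed limits (rad/s): [2.57, 2.57, 3.01, 3.14, 3.14, 3.14].

## Interface

Orientations are given as a unit quaternion [w, x, y, z].
In Python, from cell import sensors, optics, ctrl gives the robot as it stands.
- The arm moves only by the shell command python3 -m crank 'ROWS' [FORCE]. ROWS is JSON, a list of rows, each an object of numbers: "jaw": the closure, from 0 (fully open) to 1 (shut); "x", "y", "z": the shift along the tool's x, y, z in mm; "yaw": the turn about the tool's y in rad. In form: [{"jaw": .., "x": .., "y": .., "z": .., "yaw": ..}, ...]. A call has 1 to 20 rows; each row is the pose to reach, as a shift and turn from the pose commanded when the call began, along the tool's axes at that moment; what a row does not reach only later rows make up. A row lasts 1/10 s, in which the tool goes at most 50 mm and 8.59 degrees, less where a joint would pass 70% of its speed; a pose out of reach is approached as far as the arm can. A call with a gripper value outside its range is refused whole. The fingers move at their own pace and stop on an object; FORCE is the grip in N (left out, the last holds). Time passes only in rows, so rows that repeat a pose let the fingers close. It gives the time, the measured TCP pose, the force and the opening at its end, in the units of the state.
- sensors.get_obs(): the state, without advancing time (a new reading comes with each control period).
- optics.get_image(name): name is "scene" or "side" or "wrist"; returns the picture (400x640x3 uint8, red, green, blue); there is no depth.
- optics.camera_model(name): a dict with "fx", "fy", "cx", "cy" (pixels), "k1" (the pictures are not rectified: a ray, as slopes to the right and down, at radius r is drawn at 1 + k1 r^2 times it, then the intrinsics apply), "extrinsics" (4x4, takes a point from camera to world coordinates). Camera axes: x right, y up, looking along -z (the intrinsics and any distortion apply to the point x, -y, -z); pixel columns grow to the right and rows downward; lengths in m; the calibration is good to about 2 mm. A picture is of the moment at which its call begins: read the wrist's pose just before it. camera_model takes no time and is no camera call; for the wrist camera it gives the pose at the moment of the call.
- ctrl.sign_off(): hands the job in, once; it reports no verdict.
The state is a dict: "time": time; "q": joint angles; "dq": joint speeds; "joint_efforts": joint torques, N m; "tcp_pos": TCP position; "tool_rot": TCP orientation; "wrist_force": force on the tool from outside, world axes, zero at the start; "ft_torque": the same for the moment, N m; "width": opening from 0.0 (shut) to 1.0 (fully open).
Only numpy, scipy, OpenCV 4.12 (cv2) and the standard library are available. Lean on these libraries where they do the work, as an engineer would, in place of code of your own. Each camera call takes 0.05 s, during which the arm holds its last target.

## Task

Set the detector module down into the pocket of the carrier, without dropping it, with its gold-contact end towards the end of the carrier away from the orange wall, and only then slide the loaded carrier flat along the stage plate into the dock, gold-contact end first, until it is fully home against the blue stop. Do not lift or tip the carrier off the plate, and leave the box, the bottle and the micrometer block where they stand.

Things in the scene. Friction and masses are not known exactly. Their poses are not given: they have to be found in the camera images.
- stage: Fixed bright metal plate, 340 x 220 x 12 mm, on the table; origin at the centre of its underside. +x points into the dock at its far end: two slippery black guides 14 mm tall, inner faces 67 mm apart (parallel, x = 80 to 145 mm), flaring to 91 mm apart from x = 80 back to 50 mm; a blue stop, 22 mm tall, near face at x = 145 mm. Its near part is bare.
- dock_home (a point): Where the carrier's origin lies when the carrier is fully home (front touching the blue stop): on the plate's upper face, on its centre line, 105 mm along +x from the stage origin, axes as the stage. The carrier's rear face is then at stage x = 65 mm, still outside the parallel part of the guides.
- carrier: Loose grey sled, 80 (x) x 64 (y) mm, 14 mm tall, 0.2 to 0.35 kg; origin at the centre of its underside. An orange wall, 8 mm thick, 64 wide, 30 tall, stands across its rear end (rear face x = -40 mm), to push on. Its front (+x end) goes into the dock first. It starts on the bare plate, up to 40 mm off the dock's centre line and turned up to 0.25 rad from the stage.
- carrier_pocket (a point): Centre of the floor of the carrier's rectangular pocket, 4 mm ahead (+x) of the carrier's origin and 6 mm above its underside; axes as the carrier. The pocket is 45 mm (x) x 39 mm (y), open upwards, 8 mm deep, its upper edges chamfered by 2 mm.
- module: Loose detector module, about 0.1 kg; origin at the centre of its underside. Aluminium base 42 (x) x 36 (y) x 6 mm; black housing 24 x 24 mm on its middle, up to 44 mm above the underside; gold stripe along its +x end (contact end). Starts on the green mat, +x within 0.7 rad of world +x. In the pocket its x lies along the carrier's x, its underside on the pocket's floor.
- module_grip (a point): Point on the housing's axis, 31 mm above the module's underside (13 mm under its top), the place to grip the housing across its 24 mm width; fingertips may reach down to 10 mm above the underside before they meet the base plate or, in the pocket, the carrier's top. Axes as the module.
- module_contacts (a point): Middle of the gold contact stripe on the module's base plate, 17 mm along +x from its origin and 6 mm above the underside.
- mat: Fixed green mat, 130 x 120 x 5 mm, on the table to the left or right of the stage; the module starts on it. Origin at the centre of its underside.
- sample_box: Bystander: loose white box with blue lid, 77 x 57 x 28 mm; origin at the centre of its underside. It stands on the other side of the stage from the mat.
- dropper: Bystander: loose amber bottle, 36 mm diameter, 75 mm tall; origin at the centre of its underside. It stands to one side of the stage, farther out than the mat.
- micrometer: Bystander: loose black block, 50 x 50 x 32 mm, with a micrometer head standing out 34 mm from its +x side; origin at the centre of its underside. It stands on the opposite side of the stage from the bottle.
There are look-alikes about, which are no part of the job. Leave any turquoise look-alike of the module alone.

How it is judged:
On the way, in this order (a step that is already met when the one before it is completed fails the run):
1. the module sits in the carrier's pocket, gold end forward, while the carrier is still out of the dock (its origin at least 30 mm short of home) (x of module_grip in the frame of carrier between 0.001 and 0.007 m and y of module_grip in the frame of carrier between -0.003 and 0.003 m and z of module_grip in the frame of carrier between 0.0345 and 0.039 m and angle between the z axis of module and the z axis of carrier, either way round below 0.06 rad and x of module_contacts in the frame of carrier above 0.015 m and x of carrier in the frame of dock_home below -0.03 m), for 0.2 s.
2. the loaded carrier is fully home in the dock (x of carrier in the frame of dock_home between -0.003 and 0.003 m and y of carrier in the frame of dock_home between -0.003 and 0.003 m and z of carrier in the frame of dock_home between -0.002 and 0.003 m and angle between the x axis of carrier and the x axis of stage, either way round below 0.06 rad and angle between carrier's own z axis and vertical below 0.05 rad and x of module_grip in the frame of carrier between 0.001 and 0.007 m and y of module_grip in the frame of carrier between -0.003 and 0.003 m and z of module_grip in the frame of carrier between 0.0345 and 0.039 m and angle between the z axis of module and the z axis of carrier, either way round below 0.06 rad and x of module_contacts in the frame of carrier above 0.015 m), for 0.2 s.
At the end, for the whole second after the job is handed in: Module seated in the pocket (3 mm, full depth, level to 0.06 rad, gold end to the front); carrier flat on the plate in the dock, front within 3 mm of the stop, within 3 mm of the centre line and 0.06 rad of its direction; both at rest (all of step 2 and linear speed of each of carrier, module below 0.02 m/s); the robot touches nothing.
It fails at once if the carrier is lifted (10 mm) or tipped (0.2 rad) off the stage plate (z of carrier in the frame of stage above 0.022 m or angle between carrier's own z axis and vertical above 0.2 rad).
It fails at once if the module is dropped: it moves faster than 0.5 m/s with no finger on it (linear speed of module above 0.5 m/s and contact force between module and the fingers below 0.05 N).
It fails at once if a bystander is moved by more than 20 mm (distance of any of sample_box, dropper, micrometer from where it was at the start of the episode above 0.02 m).
It also fails if it takes over 72 s, if anything falls off the work surface, if the arm or the gripper's body presses on something with over 40 N, if the wrist force passes 120 N, or if a joint passes its speed limit or range.

## Working session

There is one attempt and no reset: what is moved stays moved. The work goes in short steps, Python scripts to look and compute and a shell command to move; the robot and the scene stay as the last step left them, time stands still between calls to the robot, and variables do not carry over. Pictures are saved under pics/ and viewed, and the job is handed in when it is done.

```bash
ls; mkdir -p pics; python3 - <<'E'
from cell import sensors, optics
import cv2
print(sensors.get_obs())
for n in ["scene","side","wrist"]:
    m=optics.camera_model(n);print(n,m)
    im=optics.get_image(n);cv2.imwrite(f"pics/{n}0.png",im[:,:,::-1])
E
```

```text
pics
{'time': 0.0, 'q': array([ 3.33720164e-01,  4.07920815e-02,  8.37684661e-02, -4.94602664e-04,
       -1.61549233e+00, -3.33707232e-01]), 'dq': array([ 0.00111814, -0.00028856,  0.00044   , -0.00098538, -0.00151023,
       -0.00106522]), 'joint_efforts': array([-7.27207535e-04, -3.68200672e+01,  3.47413230e+01,  6.93227157e+00,
       -5.48646509e-03, -9.47124363e-06]), 'tcp_pos': array([5.99645030e-01, 1.00012092e-04, 2.23660681e-01]), 'tool_rot': array([ 6.19426362e-04,  6.43897126e-04, -7.07072415e-01,  7.07140581e-01]), 'wrist_force': array([ 0.52980285,  0.211453  , -0.06963349]), 'ft_torque': array([-0.0589069 , -0.04029297, -0.007117  ]), 'width': 1.002559980174319}
scene {'fx': 371.88517060101884, 'fy': 371.88517060101884, 'cx': 317.9308514106741, 'cy': 203.9052482856696, 'k1': 0.030056089113527383, 'extrinsics': array([[ 0.79813699, -0.42781723,  0.42420486,  0.89385387],
       [ 0.60247369,  0.56870852, -0.5599965 , -0.55673508],
       [-0.00167277,  0.70252619,  0.71165593,  0.74656206],
       [ 0.        ,  0.        ,  0.        ,  1.        ]])}
side {'fx': 374.0
[... 171 characters left out ...]
0.2720666 ,  0.23038899],
       [-0.3002164 ,  0.45993116, -0.83566347, -0.79310246],
       [ 0.01800448,  0.8786521 ,  0.47712297,  0.53344621],
       [ 0.        ,  0.        ,  0.        ,  1.        ]])}
wrist {'fx': 334.2767328256953, 'fy': 334.2767328256953, 'cx': 316.3441795451348, 'cy': 203.505766526321, 'k1': 0.016158660005656817, 'extrinsics': array([[-9.99998790e-01,  4.62101880e-04,  1.48537788e-03,
         5.99592688e-01],
       [-8.34347392e-04, -9.65223450e-01, -2.61424932e-01,
        -6.52947722e-02],
       [ 1.31291661e-03, -2.61425855e-01,  9.65222668e-01,
         3.73586876e-01],
       [ 0.00000000e+00,  0.00000000e+00,  0.00000000e+00,
         1.00000000e+00]])}
```

View pics/scene0.png

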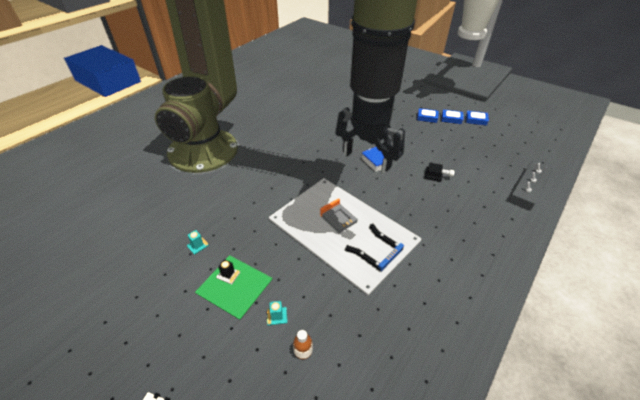

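View pics/side0.png

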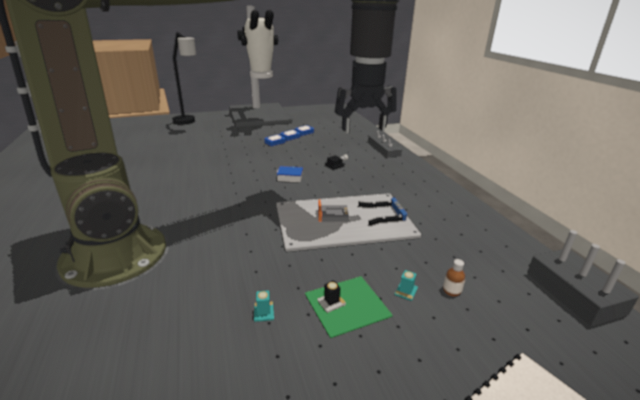

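View pics/wrist0.png

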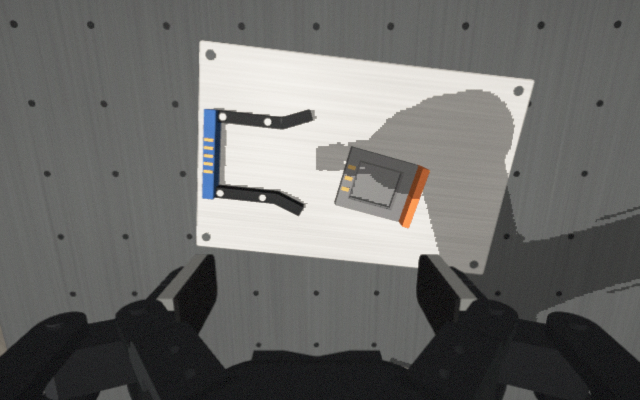

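```bash
cat > h.py <<'E'
import numpy as np, cv2
from cell import sensors, optics
def ray(m,u,v):
    K=np.array([[m['fx'],0,m['cx']],[0,m['fy'],m['cy']],[0,0,1.]])
    p=cv2.undistortPoints(np.array([[[u,v]]],float),K,np.array([m['k1'],0,0,0.]))[0,0]
    E=np.array(m['extrinsics']); d=E[:3,:3]@np.array([p[0],-p[1],-1.]); return E[:3,3],d
def onz(m,u,v,z):
    o,d=ray(m,u,v); return o+d*(z-o[2])/d[2]
def tri(m1,p1,m2,p2):
    o1,d1=ray(m1,*p1);o2,d2=ray(m2,*p2);A=np.c_[d1,-d2];s=np.linalg.lstsq(A,o2-o1,rcond=None)[0]
    return (o1+d1*s[0]+o2+d2*s[1])/2, np.linalg.norm(o1+d1*s[0]-o2-d2*s[1])
def cm(n):
    return optics.camera_model(n)
def crop(im,x0,y0,x1,y1,k,fn):
    cv2.imwrite(fn,cv2.resize(im[y0:y1,x0:x1,::-1],None,fx=k,fy=k,interpolation=cv2.INTER_CUBIC))
E
python3 - <<'E'
from h import *
m=cm("wrist")
for n,u,v in [("st ll",200,41),("st lr",197,245),("st rr",534,80),("st r2",484,274)]:print(n,onz(m,u,v,.012).round(4))
for n,u,v in [("mid",0,0)]:pass
im=cv2.imread("pics/scene0.png")[:,:,::-1];crop(im,160,210,330,370,4.5,"pics/s1.png")
im=cv2.imread("pics/wrist0.png")[:,:,::-1];crop(im,190,90,450,240,3,"pics/w1.png")
ms=cm("scene"); md=cm("side")
print("housing top",tri(ms,(226,263),md,(332,285)))
print(onz(ms,229,278,.005),onz(md,330,303,.005))
E
```

```text
st ll [ 0.7139 -0.1332  0.012 ]
st lr [0.7372 0.0825 0.012 ]
st rr [ 0.3791 -0.0969  0.012 ]
st r2 [0.4006 0.119  0.012 ]
housing top (array([ 0.42558516, -0.2853343 ,  0.0487145 ]), np.float64(0.0025536337967489832))
[ 0.43233139 -0.29233536  0.005     ] [ 0.42284258 -0.28849256  0.005     ]
```

View pics/s1.png

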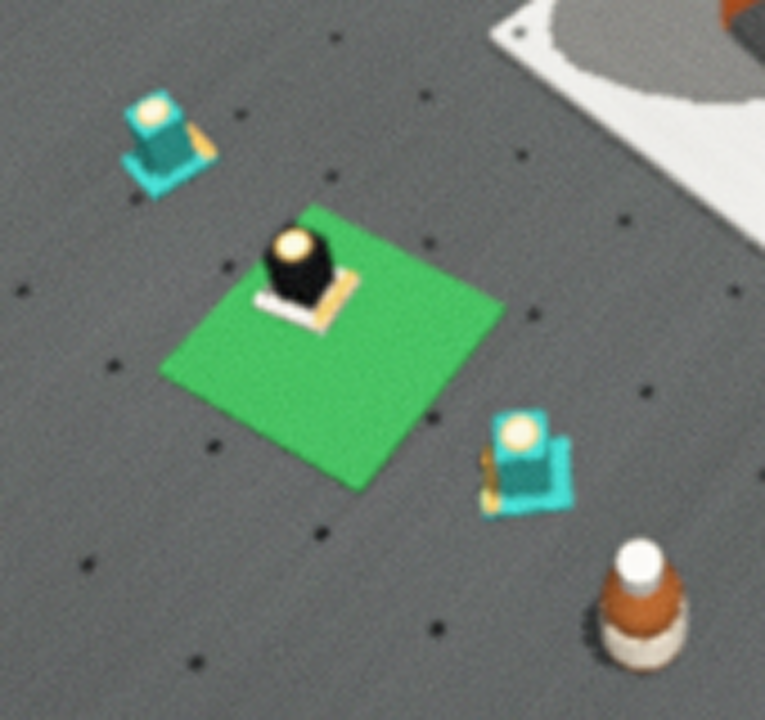

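View pics/w1.png

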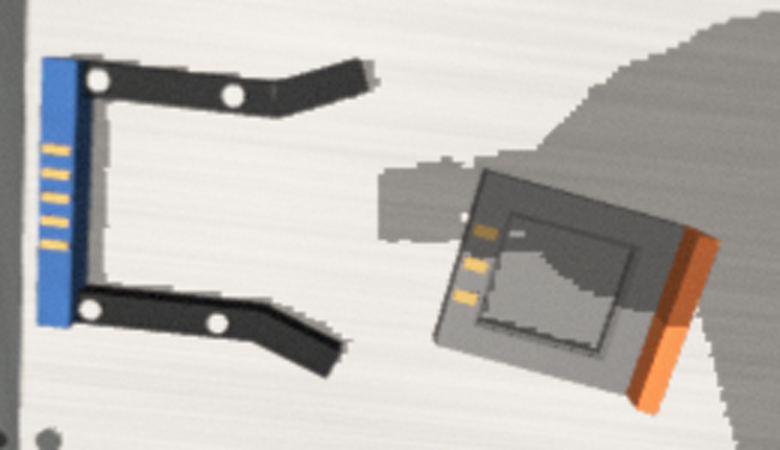

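```bash
python3 - <<'E'
from h import *
m=cm("scene")
P={k:onz(m,160+a/4.5,210+b/4.5,.011) for k,a,b in [("g1",357,272),("g2",322,332),("w",254,300)]}
for k in P:print(k,P[k].round(4))
d=P["g1"]-P["g2"];print("y heading",np.degrees(np.arctan2(d[1],d[0])))
d=P["g2"]-P["w"];print("x heading",np.degrees(np.arctan2(d[1],d[0])), np.linalg.norm(d)); print("centre",(P["g1"]+P["w"])/2)
m=cm("wrist")
f=lambda a,b,z=.026:onz(m,190+a/3,90+b/3,z)
L=f(483,170);R=f(435,342);print("front",L,R,np.linalg.norm(L-R))
d=R-L;print(np.degrees(np.arctan2(-d[0],d[1])))
q=[f(510,213),f(637,248),f(600,355),f(478,322)];print("pocket",np.mean(q,0),[np.linalg.norm(q[i]-q[i-1]) for i in range(4)])
d=q[0]+q[3]-q[1]-q[2];print(np.degrees(np.arctan2(d[1],d[0])))
d=q[2]+q[3]-q[1]-q[0];print(np.degrees(np.arctan2(-d[0],d[1])))
E
```

```text
g1 [ 0.4401 -0.2654  0.011 ]
g2 [ 0.4522 -0.3018  0.011 ]
w [ 0.4101 -0.3094  0.011 ]
y heading 108.33677876132356
x heading 10.248193605923033 0.04278961188957222
centre [ 0.42509496 -0.28737206  0.011     ]
front [ 0.5635136  -0.03178801  0.026     ] [0.5790355  0.02941043 0.026     ] 0.06313619008845099
-14.231946506579849
pocket [0.53646238 0.00861714 0.026     ] [np.float64(0.040285717740926714), np.float64(0.04652484606782352), np.float64(0.04040642441142003), np.float64(0.04594482147030041)]
-15.374166296741755
-14.871489338852655
```

Three module-like things in the scene image: a black housing on white base with gold stripe on the green mat at (227,270), and turquoise ones at (197,240) and (277,313). The black one is the module; the enlarged crop shows its gold stripe facing world +x. The wrist image shows the carrier near (380,185), orange wall to the right (-x), and the dock on the left.

```bash
python3 -m crank '[{"x":175,"z":287,"yaw":-1.83,"jaw":0},{"x":175,"z":287,"yaw":-1.83,"jaw":0},{"x":175,"z":287,"yaw":-1.83,"jaw":0},{"x":175,"z":287,"yaw":-1.83,"jaw":0},{"x":175,"z":287,"yaw":-1.83,"jaw":0},{"x":175,"z":287,"yaw":-1.83,"jaw":0},{"x":175,"z":287,"yaw":-1.83,"jaw":0},{"x":175,"z":287,"yaw":-1.83,"jaw":0},{"x":175,"z":287,"yaw":-1.83,"jaw":0},{"x":175,"z":287,"yaw":-1.83,"jaw":0},{"x":175,"z":287,"yaw":-1.83,"jaw":0},{"x":175,"z":287,"yaw":-1.83,"jaw":0},{"x":175,"z":287,"yaw":-1.83,"jaw":0},{"x":175,"z":287,"yaw":-1.83,"jaw":0},{"x":175,"z":287,"yaw":-1.83,"jaw":0},{"x":175,"z":287,"yaw":-1.83,"jaw":0}]'
python3 - <<'E'
from h import *
im=optics.get_image("wrist");cv2.imwrite("pics/w2.png",im[:,:,::-1])
print(sensors.get_obs()['q'])
E
```

```text
[ 3.33705564e-01  4.05873305e-02  8.42013675e-02 -2.43385579e-04
 -1.61553014e+00 -3.33692231e-01]invalid input at $[0]: expected keys jaw, x, y, z, yaw
```

View pics/w2.png

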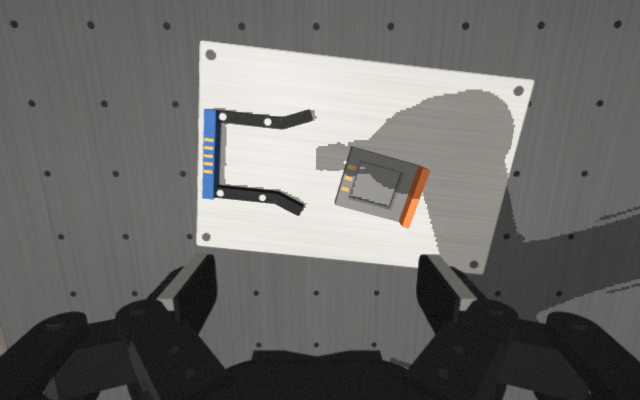

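All keys are required; the call was refused and nothing moved.

```bash
python3 -m crank '[{"x":175,"y":0,"z":287,"yaw":-1.83,"jaw":0},{"x":175,"y":0,"z":287,"yaw":-1.83,"jaw":0},{"x":175,"y":0,"z":287,"yaw":-1.83,"jaw":0},{"x":175,"y":0,"z":287,"yaw":-1.83,"jaw":0},{"x":175,"y":0,"z":287,"yaw":-1.83,"jaw":0},{"x":175,"y":0,"z":287,"yaw":-1.83,"jaw":0},{"x":175,"y":0,"z":287,"yaw":-1.83,"jaw":0},{"x":175,"y":0,"z":287,"yaw":-1.83,"jaw":0},{"x":175,"y":0,"z":287,"yaw":-1.83,"jaw":0},{"x":175,"y":0,"z":287,"yaw":-1.83,"jaw":0},{"x":175,"y":0,"z":287,"yaw":-1.83,"jaw":0},{"x":175,"y":0,"z":287,"yaw":-1.83,"jaw":0},{"x":175,"y":0,"z":287,"yaw":-1.83,"jaw":0},{"x":175,"y":0,"z":287,"yaw":-1.83,"jaw":0},{"x":175,"y":0,"z":287,"yaw":-1.83,"jaw":0},{"x":175,"y":0,"z":287,"yaw":-1.83,"jaw":0}]'
python3 - <<'E'
from h import *
im=optics.get_image("wrist");cv2.imwrite("pics/w3.png",im[:,:,::-1])
print(sensors.get_obs()['q'])
E
```

```text
time: 1.8
tcp_pos: [0.425, -0.287, 0.2246]
tool_rot: [-0.56, 0.56, -0.432, 0.432]
wrist_force: [-0.1, 1.1, 0.0]
width: 1.005
[-2.00626207e-01 -1.93245109e-01 -1.35786195e-01  4.95474652e-05
 -1.62845019e+00  2.02936114e+00]
```

View pics/w3.png

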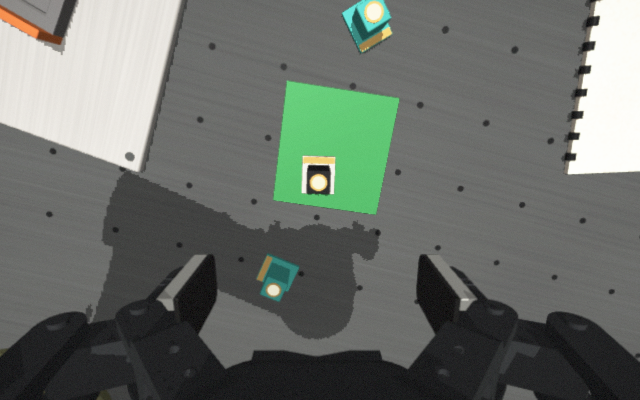

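The wrist view shows the black module at (318,175) with its gold stripe on top (row 160), nearly square to the image. Turquoise ones are at (368,22) and (277,277).

```bash
python3 - <<'E'
from h import *
im=optics.get_image("wrist");m=cm("wrist");o=sensors.get_obs();print(o['tcp_pos'],o['tool_rot'])
from scipy.spatial.transform import Rotation as Ro
R=Ro.from_quat(np.array(o['tool_rot'])[[1,2,3,0]]).as_matrix();print(R.round(3))
crop(im,280,130,360,220,7,"pics/w4.png")
g=im.astype(int)
green=((g[:,:,1]>g[:,:,0]+30)&(g[:,:,1]>g[:,:,2]+30)).astype(np.uint8)
c,_=cv2.findContours(green,cv2.RETR_EXTERNAL,cv2.CHAIN_APPROX_NONE);c=max(c,key=cv2.contourArea)
mat=np.zeros_like(green);cv2.drawContours(mat,[cv2.convexHull(c)],-1,1,-1)
mod=(mat==1)&(green==0); mod=cv2.morphologyEx(mod.astype(np.uint8),cv2.MORPH_OPEN,np.ones((3,3)))
c,_=cv2.findContours(mod,cv2.RETR_EXTERNAL,cv2.CHAIN_APPROX_NONE);c=max(c,key=cv2.contourArea)
print(cv2.boundingRect(c),cv2.minAreaRect(c))
E
```

```text
[ 0.42496292 -0.28695597  0.22464422] [-0.56017843  0.56024641 -0.43152251  0.43140747]
[[ 0.255 -0.     0.967]
 [-0.967  0.     0.255]
 [-0.    -1.    -0.   ]]
(302, 156, 33, 38) ((318.0, 174.5), (37.0, 32.0), 90.0)
```

View pics/w4.png

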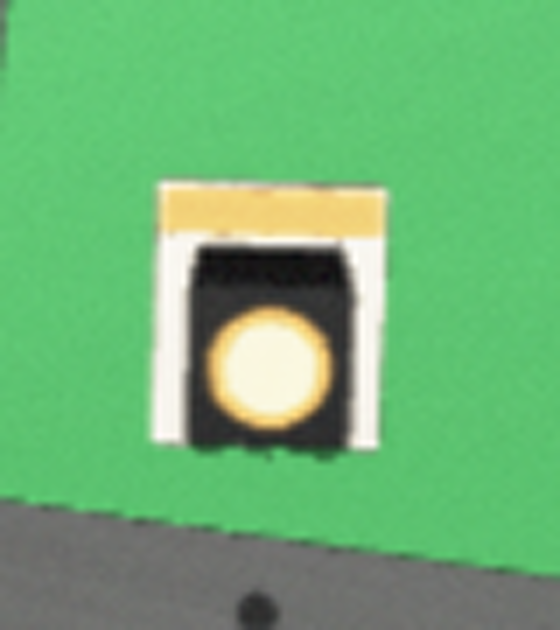

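```bash
python3 - <<'E'
from h import *
m=cm("wrist")
q=[onz(m,280+a/7,130+b/7,.011) for a,b in [(158,182),(388,188),(380,449),(150,441)]]
print(np.round(q,4)); print("centre",np.mean(q,0))
d=q[0]+q[1]-q[2]-q[3];print(np.degrees(np.arctan2(d[1],d[0])),np.linalg.norm(d)/2)
d=q[0]+q[3]-q[1]-q[2];print(np.degrees(np.arctan2(-d[0],d[1])),np.linalg.norm(d)/2)
c=onz(m,280+270/7,130+367/7,.049);print("top",c)
R=np.array([[.255,0,.967],[-.967,0,.255],[0,-1,0]])
for p in (np.mean(q,0),c):
  print(R.T@(p-[.425,-.287,.2246])*1000)
E
```

```text
[[ 0.4411 -0.2666  0.011 ]
 [ 0.4494 -0.3012  0.011 ]
 [ 0.409  -0.3113  0.011 ]
 [ 0.4008 -0.2754  0.011 ]]
centre [ 0.42507176 -0.28863123  0.011     ]
13.198000314527027 0.04142878454131892
13.06182974859657 0.03620048373731801
top [ 0.42481724 -0.28859389  0.049     ]
[  1.59569372 213.6         -0.34657126]
[  1.4946846  175.6         -0.58316627]
```

```bash
python3 -m crank '[{"x":1.5,"y":40,"z":-0.5,"yaw":0.03,"jaw":0},{"x":1.5,"y":80,"z":-0.5,"yaw":0.03,"jaw":0},{"x":1.5,"y":120,"z":-0.5,"yaw":0.03,"jaw":0},{"x":1.5,"y":150,"z":-0.5,"yaw":0.03,"jaw":0},{"x":1.5,"y":175,"z":-0.5,"yaw":0.03,"jaw":0},{"x":1.5,"y":193,"z":-0.5,"yaw":0.03,"jaw":0},{"x":1.5,"y":193,"z":-0.5,"yaw":0.03,"jaw":0},{"x":1.5,"y":193,"z":-0.5,"yaw":0.03,"jaw":0}]' 40
python3 - <<'E'
from h import *
im=optics.get_image("wrist");cv2.imwrite("pics/w5.png",im[:,:,::-1])
E
```

```text
time: 2.7
tcp_pos: [0.425, -0.2888, 0.0323]
tool_rot: [-0.554, 0.554, -0.439, 0.44]
wrist_force: [0.8, -0.5, 1.1]
width: 0.999
```

View pics/w5.png

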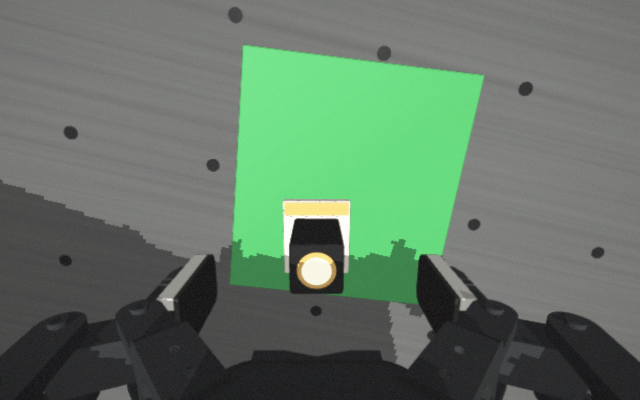

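The housing at (316,265) sits midway between the pads and square to them, so I close.

```bash
python3 -m crank '[{"x":0,"y":0,"z":0,"yaw":0,"jaw":1},{"x":0,"y":0,"z":0,"yaw":0,"jaw":1},{"x":0,"y":0,"z":0,"yaw":0,"jaw":1},{"x":0,"y":0,"z":0,"yaw":0,"jaw":1},{"x":0,"y":0,"z":0,"yaw":0,"jaw":1},{"x":0,"y":0,"z":0,"yaw":0,"jaw":1},{"x":0,"y":0,"z":0,"yaw":0,"jaw":1},{"x":0,"y":0,"z":0,"yaw":0,"jaw":1},{"x":0,"y":0,"z":0,"yaw":0,"jaw":1},{"x":0,"y":0,"z":0,"yaw":0,"jaw":1}]' 40
python3 - <<'E'
from h import *
im=optics.get_image("wrist");cv2.imwrite("pics/w6.png",im[:,:,::-1])
E
```

```text
time: 3.75
tcp_pos: [0.4252, -0.2888, 0.0322]
tool_rot: [-0.554, 0.554, -0.439, 0.44]
wrist_force: [0.2, -1.0, 4.1]
width: 0.265
```

View pics/w6.png

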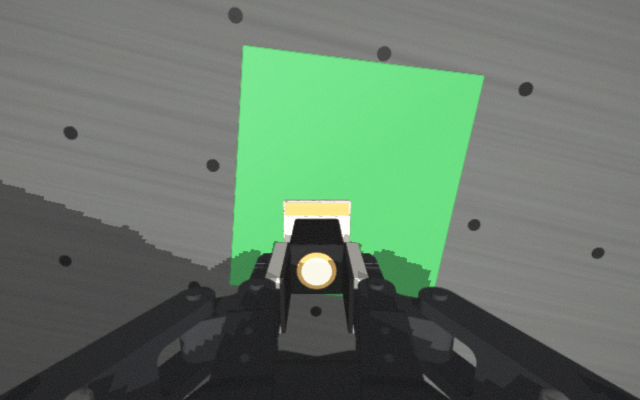

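```bash
python3 -m crank '[{"x":0,"y":-10,"z":0,"yaw":0,"jaw":1},{"x":0,"y":-30,"z":0,"yaw":0,"jaw":1},{"x":0,"y":-70,"z":0,"yaw":0,"jaw":1},{"x":0,"y":-110,"z":0,"yaw":0,"jaw":1},{"x":-30,"y":-140,"z":7,"yaw":0.05,"jaw":1},{"x":-65,"y":-150,"z":15,"yaw":0.12,"jaw":1},{"x":-100,"y":-150,"z":23,"yaw":0.18,"jaw":1},{"x":-140,"y":-150,"z":31,"yaw":0.25,"jaw":1},{"x":-180,"y":-150,"z":39,"yaw":0.31,"jaw":1},{"x":-220,"y":-150,"z":48,"yaw":0.38,"jaw":1},{"x":-260,"y":-150,"z":56,"yaw":0.44,"jaw":1},{"x":-295,"y":-150,"z":64,"yaw":0.49,"jaw":1},{"x":-310,"y":-150,"z":68,"yaw":0.49,"jaw":1},{"x":-317,"y":-150,"z":68,"yaw":0.49,"jaw":1},{"x":-317,"y":-150,"z":68,"yaw":0.49,"jaw":1},{"x":-317,"y":-150,"z":68,"yaw":0.49,"jaw":1},{"x":-317,"y":-150,"z":68,"yaw":0.49,"jaw":1}]'
python3 - <<'E'
from h import *
im=optics.get_image("wrist");cv2.imwrite("pics/w7.png",im[:,:,::-1])
E
```

```text
time: 5.5
tcp_pos: [0.419, 0.0347, 0.1817]
tool_rot: [0.43, -0.43, 0.561, -0.561]
wrist_force: [-0.4, -0.7, -0.0]
width: 0.268
```

View pics/w7.png

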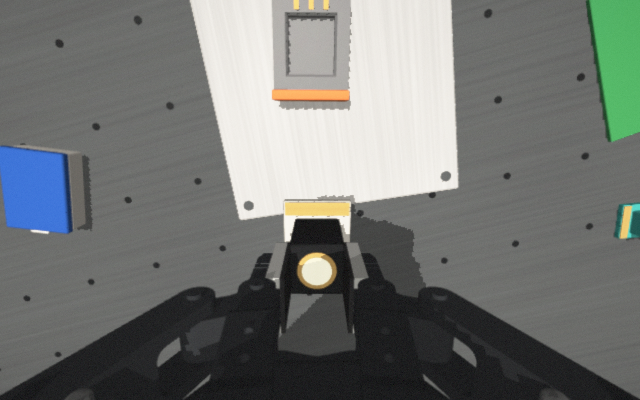

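The module is held level and square, gold stripe at row 208. The carrier is at (312,45) with its wall at row 95 and its pocket at (312,43).

```bash
python3 - <<'E'
from h import *
im=cv2.imread("pics/w7.png")[:,:,::-1];crop(im,260,0,365,115,6,"pics/w8.png");crop(im,270,185,365,305,5,"pics/w9.png")
E
```

```text
(no output)
```

View pics/w8.png

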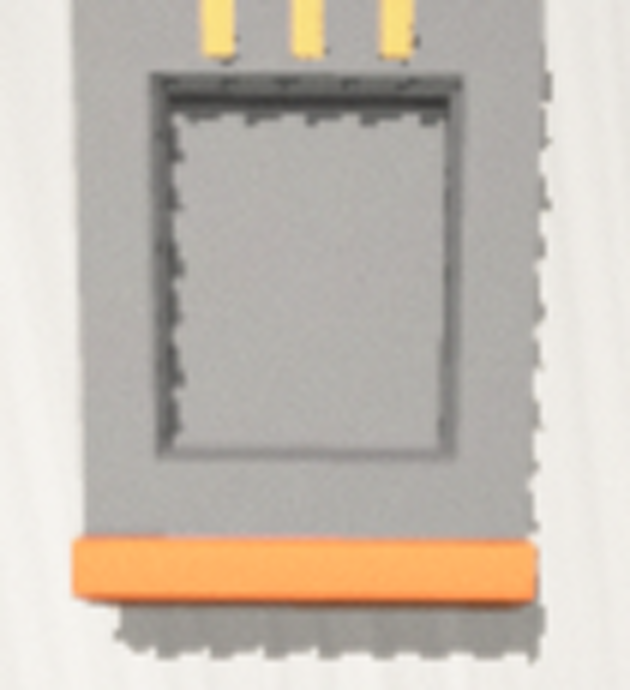

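View pics/w9.png

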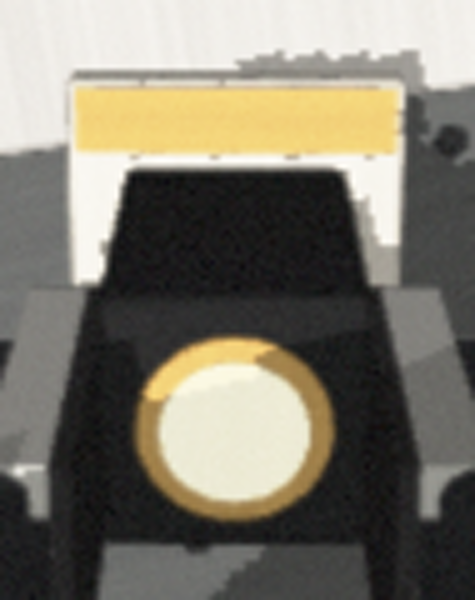

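```bash
python3 - <<'E'
from h import *
from scipy.spatial.transform import Rotation as Ro
m=cm("wrist");o=sensors.get_obs();T=np.array(o['tcp_pos']);R=Ro.from_quat(np.array(o['tool_rot'])[[1,2,3,0]]).as_matrix()
print(T,R.round(4))
H=np.degrees(np.arctan2(R[1,2],R[0,2]));print("tool z heading",H)
q=[onz(m,260+a/6,b/6,.026) for a,b in [(151,74),(464,73),(457,458),(157,458)]]
c=np.mean(q,0);print("pocket",c)
d=q[0]+q[1]-q[2]-q[3];print(np.degrees(np.arctan2(d[1],d[0])),np.linalg.norm(d)/2)
d=q[0]+q[3]-q[1]-q[2];print(np.degrees(np.arctan2(-d[0],d[1])),np.linalg.norm(d)/2)
w=[onz(m,260+a/6,b/6,.042) for a,b in [(73,600),(538,600)]]
d=w[0]-w[1];print("wall rear",np.degrees(np.arctan2(-d[0],d[1])),np.linalg.norm(d),np.mean(w,0))
w=[onz(m,260+a/6,b/6,.042) for a,b in [(73,538),(538,540)]];print(np.mean(w,0))
zt=T[2]-.0212
f=[onz(m,270+71/5,185+80/5,zt),onz(m,270+404/5,185+80/5,zt)]
print("module front corners tool:",[ (R.T@(p-T)*1000).round(1) for p in f])
t=onz(m,270+233/5,185+428/5,T[2]-.0272+.044);print("top centre tool",R.T@(t-T)*1000)
print("pocket tool",R.T@(c-T)*1000)
E
```

```text
[0.41908379 0.03475318 0.18166989] [[-2.592e-01 -2.000e-04  9.658e-01]
 [-9.658e-01 -2.000e-04 -2.592e-01]
 [ 2.000e-04 -1.000e+00 -2.000e-04]]
tool z heading -15.025162530297736
pocket [0.53632114 0.00835005 0.026     ]
-15.303445857764162 0.04883288005898825
-14.88050690320843 0.042688943985622035
wall rear -14.969231862958576 0.06404147625254397 [0.49358222 0.0199879  0.042     ]
[0.50124513 0.01789711 0.042     ]
module front corners tool: [array([-17.6,  21.2,  20.7]), array([17.6, 21.2, 20.7])]
top centre tool [ -0.47825125 -16.79998214  -0.68972222]
pocket tool [ -4.92713513 155.64705673 120.10226674]
```

```bash
python3 -m crank '[{"x":-1,"y":0,"z":30,"yaw":0,"jaw":1},{"x":-3,"y":0,"z":65,"yaw":0,"jaw":1},{"x":-5,"y":0,"z":100,"yaw":0,"jaw":1},{"x":-5,"y":10,"z":120,"yaw":0,"jaw":1},{"x":-5,"y":40,"z":120,"yaw":0,"jaw":1},{"x":-5,"y":75,"z":120,"yaw":0,"jaw":1},{"x":-5,"y":100,"z":120,"yaw":0,"jaw":1},{"x":-5,"y":112,"z":120,"yaw":0,"jaw":1},{"x":-5,"y":112,"z":120,"yaw":0,"jaw":1},{"x":-5,"y":112,"z":120,"yaw":0,"jaw":1}]'
python3 - <<'E'
from h import *
for n in("wrist","scene","side"):
    im=optics.get_image(n);cv2.imwrite("pics/a_%s.png"%n,im[:,:,::-1])
    if n=="wrist": crop(im,200,140,440,320,3.3,"pics/a1.png")
    if n=="scene": crop(im,290,170,400,260,6,"pics/a2.png")
    if n=="side": crop(im,290,170,400,250,6,"pics/a3.png")
E
```

```text
time: 6.55
tcp_pos: [0.5371, 0.0092, 0.0712]
tool_rot: [-0.431, 0.43, -0.56, 0.561]
wrist_force: [0.4, 0.2, -0.4]
width: 0.268
```

View pics/a1.png

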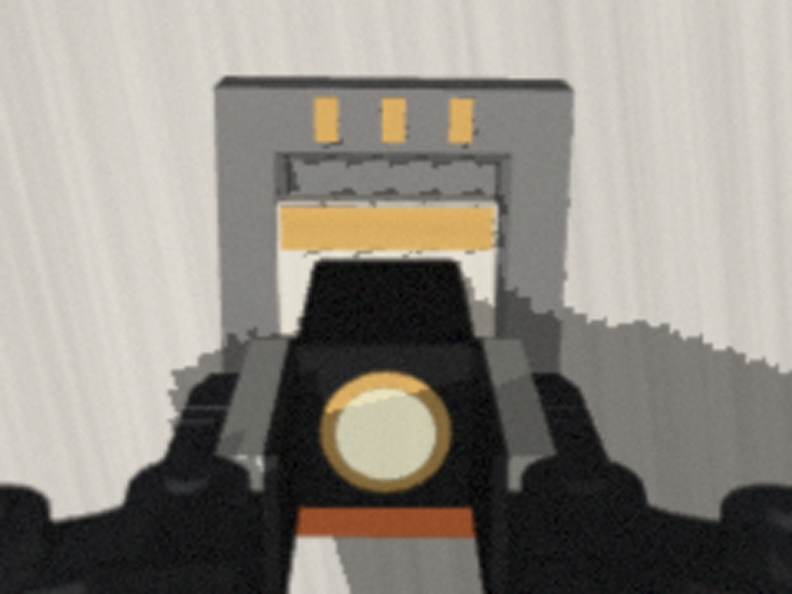

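View pics/a2.png

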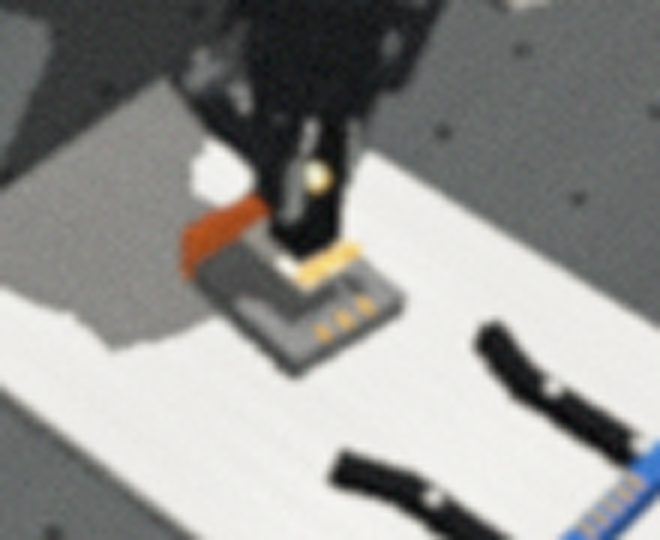

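View pics/a3.png

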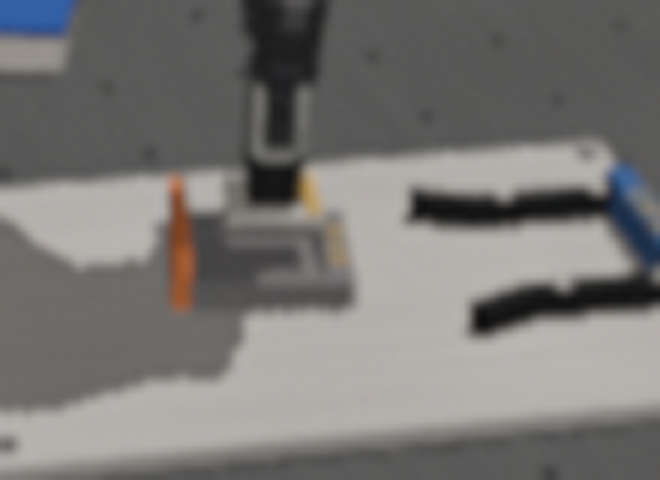

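```bash
python3 - <<'E'
from h import *
from scipy.spatial.transform import Rotation as Ro
m=cm("wrist");o=sensors.get_obs();T=np.array(o['tcp_pos']);R=Ro.from_quat(np.array(o['tool_rot'])[[1,2,3,0]]).as_matrix()
t=lambda a,b,z:(R.T@(onz(m,200+a/3.3,140+b/3.3,z)-T)*1000).round(1)
print(T)
print("pocket front",t(277,153,.026),t(511,153,.026))
print("carrier front",t(217,88,.026),t(573,91,.026))
print("mod front",t(278,203,T[2]-.0212),t(497,203,T[2]-.0212))
print("wall top front edge",t(299,507,.042),t(474,507,.042),t(299,536,.042))
E
```

```text
[0.53725144 0.0096405  0.07152293]
pocket front [-20.   45.6  23.3] [22.4 45.6 23.3]
carrier front [-30.4  45.6  35.1] [33.1 45.6 34.6]
mod front [-17.6  21.3  20.4] [17.5 21.2 20.4]
wall top front edge [-16.   29.4 -38.8] [ 15.8  29.4 -38.8] [-16.1  29.4 -44.7]
```

```bash
python3 -m crank '[{"x":1.3,"y":3,"z":-0.7,"yaw":0,"jaw":1},{"x":1.3,"y":6,"z":-0.7,"yaw":0,"jaw":1},{"x":1.3,"y":9,"z":-0.7,"yaw":0,"jaw":1},{"x":1.3,"y":12,"z":-0.7,"yaw":0,"jaw":1},{"x":1.3,"y":14,"z":-0.7,"yaw":0,"jaw":1},{"x":1.3,"y":14,"z":-0.7,"yaw":0,"jaw":1}]'
python3 - <<'E'
from h import *
from scipy.spatial.transform import Rotation as Ro
im=optics.get_image("wrist");crop(im,200,140,440,320,3.3,"pics/b1.png")
o=sensors.get_obs();print(o['tcp_pos'],o['wrist_force'])
E
```

```text
time: 7.3
tcp_pos: [0.535, 0.0084, 0.0551]
tool_rot: [0.43, -0.431, 0.561, -0.561]
wrist_force: [0.8, 0.0, -0.4]
width: 0.264
[0.5351914  0.00833481 0.05546816] [ 0.54634167 -0.33141188 -0.53786896]
```

View pics/b1.png

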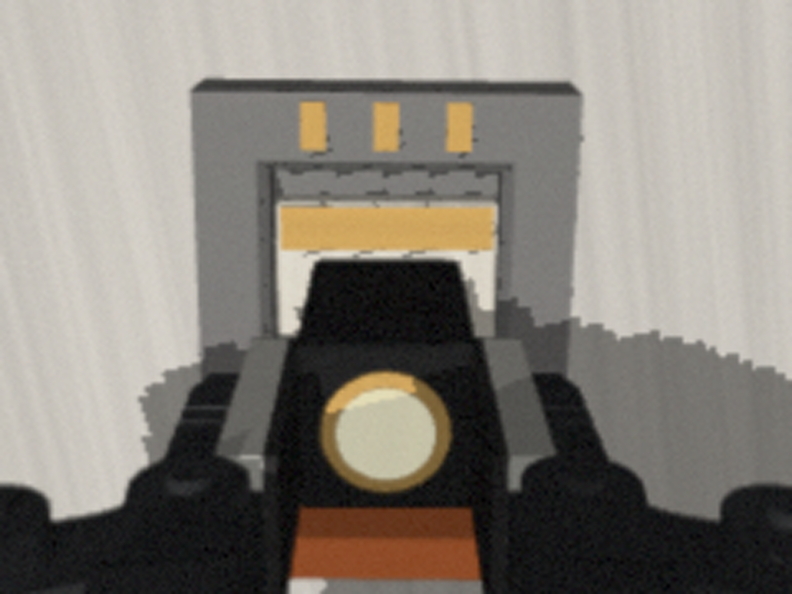

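```bash
python3 - <<'E'
from h import *
from scipy.spatial.transform import Rotation as Ro
m=cm("wrist");o=sensors.get_obs();T=np.array(o['tcp_pos']);R=Ro.from_quat(np.array(o['tool_rot'])[[1,2,3,0]]).as_matrix()
t=lambda a,b,z:(R.T@(onz(m,200+a/3.3,140+b/3.3,z)-T)*1000).round(1)
print(T)
print("pocket front",t(258,163,.026),t(514,163,.026))
print("carrier front",t(193,93,.026),t(580,93,.026))
print("mod front",t(278,203,T[2]-.0212),t(497,203,T[2]-.0212))
print("wall top",t(299,508,.042),t(474,508,.042),t(299,533,.042))
E
```

```text
[0.5351914  0.00833481 0.05546816]
pocket front [-21.6  29.5  25.1] [21.  29.5 25.1]
carrier front [-31.9  29.4  36.8] [31.4 29.5 36.8]
mod front [-17.6  21.2  20.4] [17.5 21.2 20.4]
wall top [-14.6  13.5 -29.7] [ 14.3  13.5 -29.7] [-14.7  13.5 -34.3]
```

```bash
python3 -m crank '[{"x":-0.3,"y":0,"z":1.3,"yaw":0,"jaw":1},{"x":-0.3,"y":1,"z":1.3,"yaw":0,"jaw":1},{"x":-0.3,"y":3,"z":1.3,"yaw":0,"jaw":1},{"x":-0.3,"y":5,"z":1.3,"yaw":0,"jaw":1},{"x":-0.3,"y":6,"z":1.3,"yaw":0,"jaw":1},{"x":-0.3,"y":6,"z":1.3,"yaw":0,"jaw":1}]'
python3 - <<'E'
from h import *
im=optics.get_image("wrist");crop(im,200,140,440,320,3.3,"pics/b2.png")
m=cm("wrist")
from scipy.spatial.transform import Rotation as Ro
o=sensors.get_obs();T=np.array(o['tcp_pos']);R=Ro.from_quat(np.array(o['tool_rot'])[[1,2,3,0]]).as_matrix();print(T,o['wrist_force'])
E
```

```text
time: 7.95
tcp_pos: [0.5365, 0.0083, 0.0494]
tool_rot: [0.431, -0.431, 0.561, -0.561]
wrist_force: [0.0, 0.5, -0.4]
width: 0.266
[0.53652994 0.00831663 0.04954109] [-0.29044948 -0.58962966 -0.22677428]
```

View pics/b2.png

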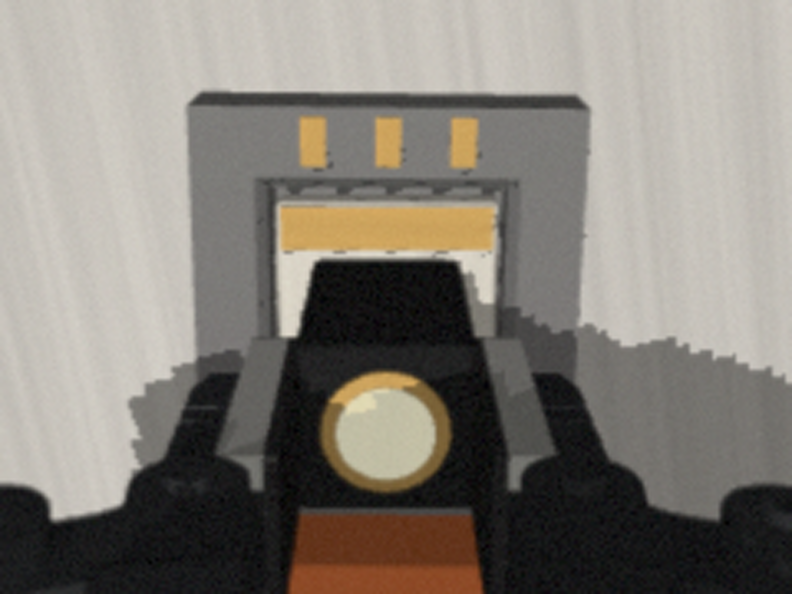

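The module's edges (278–497) are centred in the pocket outline (255–519) with no contact force. I lower the rest of the way.

```bash
python3 -m crank '[{"x":0,"y":1,"z":0,"yaw":0,"jaw":1},{"x":0,"y":2,"z":0,"yaw":0,"jaw":1},{"x":0,"y":3,"z":0,"yaw":0,"jaw":1},{"x":0,"y":4,"z":0,"yaw":0,"jaw":1},{"x":0,"y":4.5,"z":0,"yaw":0,"jaw":1},{"x":0,"y":4.5,"z":0,"yaw":0,"jaw":1}]'
python3 - <<'E'
from h import *
im=optics.get_image("wrist");crop(im,200,140,440,320,3.3,"pics/b3.png")
o=sensors.get_obs();print(o['tcp_pos'],o['wrist_force'])
im=optics.get_image("side");crop(im,290,170,400,250,6,"pics/b4.png")
E
```

```text
time: 8.6
tcp_pos: [0.5366, 0.0084, 0.0452]
tool_rot: [-0.431, 0.431, -0.561, 0.561]
wrist_force: [0.4, -0.5, -1.2]
width: 0.27
[0.53664439 0.00835202 0.04521437] [-0.77170555 -0.40876651  0.11220414]
```

View pics/b3.png

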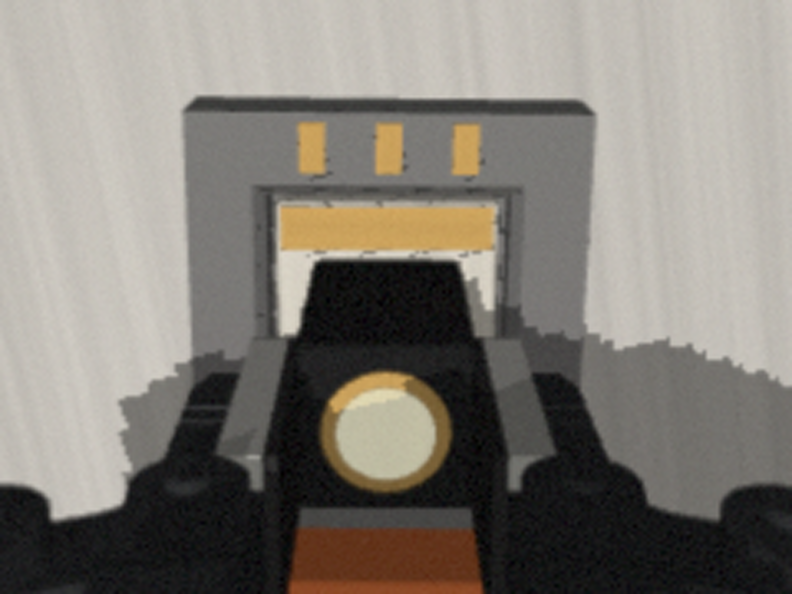

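View pics/b4.png

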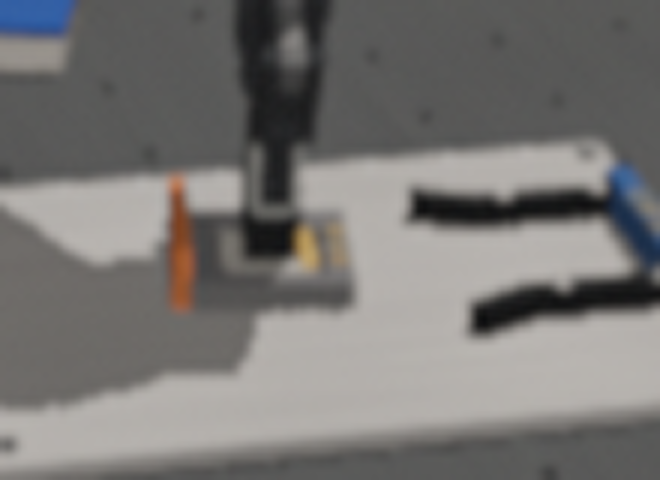

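```bash
python3 -m crank '[{"x":0,"y":0.5,"z":0,"yaw":0,"jaw":1},{"x":0,"y":1,"z":0,"yaw":0,"jaw":1},{"x":0,"y":1,"z":0,"yaw":0,"jaw":1},{"x":0,"y":1,"z":0,"yaw":0,"jaw":1}]'
```

```text
time: 9.1
tcp_pos: [0.5367, 0.0083, 0.0451]
tool_rot: [-0.431, 0.431, -0.561, 0.561]
wrist_force: [-4.1, 0.6, 5.5]
width: 0.264
```

The module is seated (5.5 N upward reaction at the expected height). Still holding it, I slide the carrier flat to bring it onto the dock's centre line and turn it to the stage direction.

```bash
python3 -m crank '[{"x":1.5,"y":0,"z":1,"yaw":-0.02,"jaw":1},{"x":3,"y":0,"z":2,"yaw":-0.04,"jaw":1},{"x":4.5,"y":0,"z":3,"yaw":-0.06,"jaw":1},{"x":6,"y":0,"z":4,"yaw":-0.08,"jaw":1},{"x":7.5,"y":0,"z":5,"yaw":-0.1,"jaw":1},{"x":9,"y":0,"z":6,"yaw":-0.12,"jaw":1},{"x":10.5,"y":0,"z":7,"yaw":-0.14,"jaw":1},{"x":12,"y":0,"z":8.5,"yaw":-0.155,"jaw":1},{"x":12,"y":0,"z":8.5,"yaw":-0.155,"jaw":1},{"x":12,"y":0,"z":8.5,"yaw":-0.155,"jaw":1}]'
python3 - <<'E'
from h import *
im=optics.get_image("wrist");cv2.imwrite("pics/c1.png",im[:,:,::-1])
E
```

```text
time: 10.1
tcp_pos: [0.5425, -0.0044, 0.0451]
tool_rot: [0.474, -0.472, 0.525, -0.525]
wrist_force: [-2.7, 4.4, 5.1]
width: 0.267
```

View pics/c1.png

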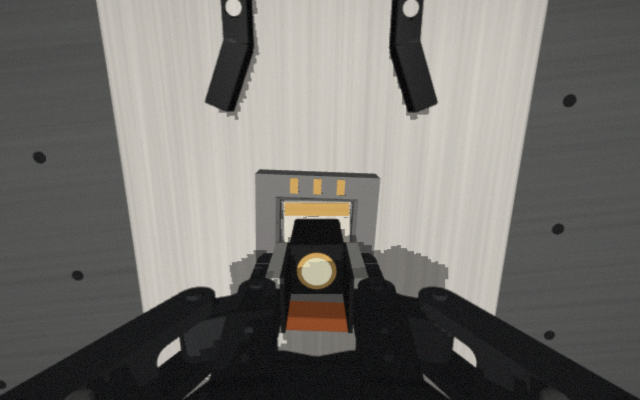

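The carrier at (317,180) now faces the guides (mouth tips at (222,108) and (420,108)), nearly on the centre line.

```bash
python3 - <<'E'
from h import *
im=cv2.imread("pics/c1.png")[:,:,::-1]
crop(im,190,0,450,200,3,"pics/c2.png")
E
```

```text
(no output)
```

View pics/c2.png

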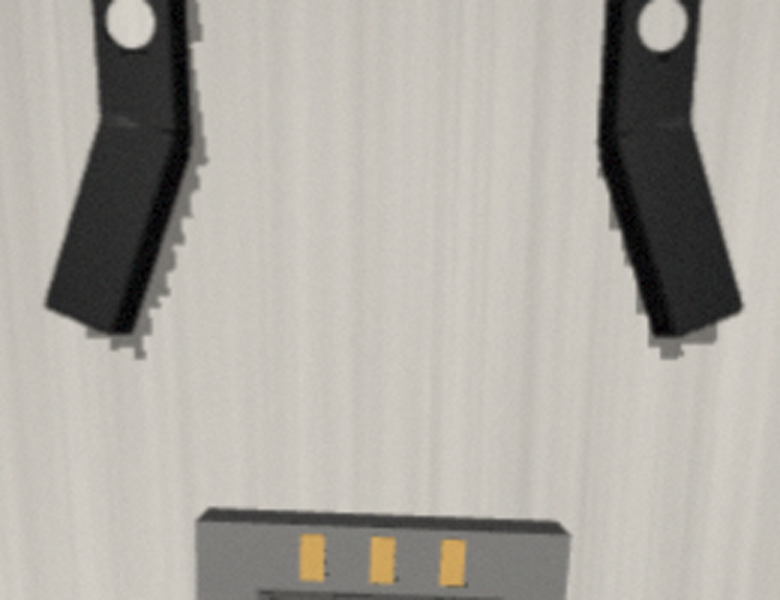

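```bash
python3 - <<'E'
from h import *
from scipy.spatial.transform import Rotation as Ro
m=cm("wrist");o=sensors.get_obs();T=np.array(o['tcp_pos']);R=Ro.from_quat(np.array(o['tool_rot'])[[1,2,3,0]]).as_matrix()
t=lambda a,b,z:(R.T@(onz(m,190+a/3,0+b/3,z)-T)*1000).round(1)
W=lambda a,b,z:onz(m,190+a/3,b/3,z)
print(T,"heading",np.degrees(np.arctan2(R[1,2],R[0,2])))
P={"kL":(173,132),"kR":(619,134),"tL":(115,333),"tR":(680,337),"oL":(46,305),"oR":(742,310),"cL":(198,521),"cR":(569,533)}
for k in P: print(k,t(*P[k],.026))
for a,b in(("kL","kR"),("tL","tR"),("oL","oR"),("cL","cR")):
    l,r=W(*P[a],.026),W(*P[b],.026);d=l-r;print(a,"mid",((l+r)/2).round(4),"head",np.degrees(np.arctan2(-d[0],d[1])).round(2),np.linalg.norm(d).round(4))
E
```

```text
[ 0.54248346 -0.0043827   0.04511946] heading -5.995485378607935
kL [-32.5  19.4  96.3]
kR [36.2 19.2 96.1]
tL [-43.5  19.3  66.5]
tR [48.1 19.1 66. ]
oL [-54.3  19.4  70.8]
oR [57.7 19.1 70.1]
cL [-31.5  19.2  35.7]
cR [31.8 19.1 33.7]
kL mid [ 0.638  -0.0163  0.026 ] head -6.21 0.0687
tL mid [ 0.6082 -0.0135  0.026 ] head -6.35 0.0916
oL mid [ 0.6124 -0.0134  0.026 ] head -6.35 0.112
cL mid [ 0.5771 -0.0081  0.026 ] head -7.81 0.0633
```

```bash
python3 -m crank '[{"x":1,"y":0,"z":3,"yaw":-0.01,"jaw":1},{"x":2,"y":0,"z":8,"yaw":-0.02,"jaw":1},{"x":2.1,"y":0,"z":14,"yaw":-0.02,"jaw":1},{"x":2.1,"y":0,"z":20,"yaw":-0.02,"jaw":1},{"x":2.1,"y":0,"z":26,"yaw":-0.02,"jaw":1},{"x":2.1,"y":0,"z":32,"yaw":-0.02,"jaw":1},{"x":2.1,"y":0,"z":38,"yaw":-0.02,"jaw":1},{"x":2.1,"y":0,"z":44,"yaw":-0.02,"jaw":1},{"x":2.1,"y":0,"z":50,"yaw":-0.02,"jaw":1},{"x":2.1,"y":0,"z":50,"yaw":-0.02,"jaw":1}]'
python3 - <<'E'
from h import *
im=optics.get_image("wrist");cv2.imwrite("pics/d1.png",im[:,:,::-1]);crop(im,190,0,450,200,3,"pics/d2.png")
E
```

```text
time: 11.15
tcp_pos: [0.591, -0.0133, 0.0452]
tool_rot: [0.478, -0.479, 0.521, -0.521]
wrist_force: [-6.6, -0.2, 7.5]
width: 0.268
```

View pics/d2.png

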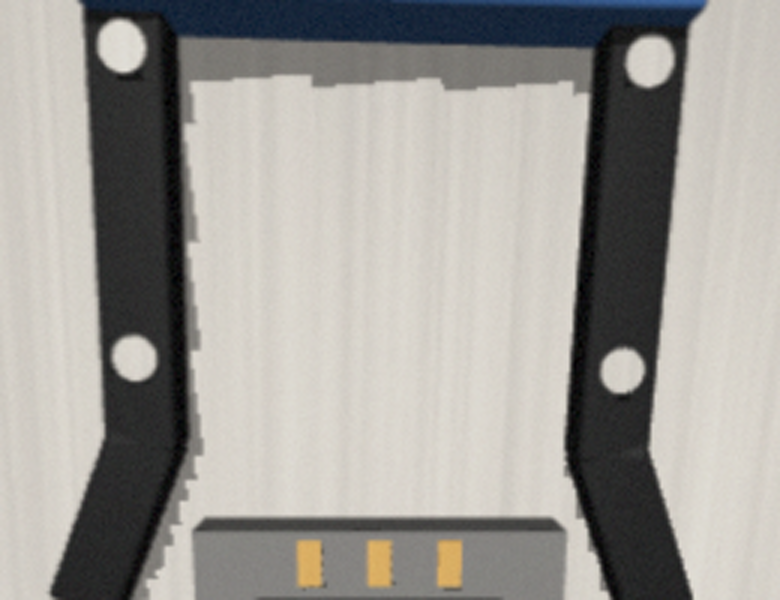

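The carrier front is just short of the parallel guides, centred (379 against 381), with the tool about 1.4° off. I correct that and go on.

```bash
python3 -m crank '[{"x":0.3,"y":0,"z":3,"yaw":0.01,"jaw":1},{"x":0.5,"y":0,"z":8,"yaw":0.02,"jaw":1},{"x":0.7,"y":0,"z":14,"yaw":0.022,"jaw":1},{"x":0.9,"y":0,"z":20,"yaw":0.022,"jaw":1},{"x":1,"y":0,"z":26,"yaw":0.022,"jaw":1},{"x":1.2,"y":0,"z":32,"yaw":0.022,"jaw":1},{"x":1.4,"y":0,"z":38,"yaw":0.022,"jaw":1},{"x":1.5,"y":0,"z":44,"yaw":0.022,"jaw":1},{"x":1.7,"y":0,"z":50,"yaw":0.022,"jaw":1},{"x":1.8,"y":0,"z":56,"yaw":0.022,"jaw":1},{"x":2,"y":0,"z":62,"yaw":0.022,"jaw":1},{"x":2.1,"y":0,"z":68,"yaw":0.022,"jaw":1},{"x":2.1,"y":0,"z":68,"yaw":0.022,"jaw":1}]'
python3 - <<'E'
from h import *
im=optics.get_image("wrist");cv2.imwrite("pics/d3.png",im[:,:,::-1]);crop(im,190,50,450,250,3,"pics/d4.png")
E
```

```text
time: 12.5
tcp_pos: [0.6588, -0.0211, 0.0453]
tool_rot: [-0.472, 0.473, -0.526, 0.526]
wrist_force: [-5.3, 1.0, 6.8]
width: 0.267
```

View pics/d4.png

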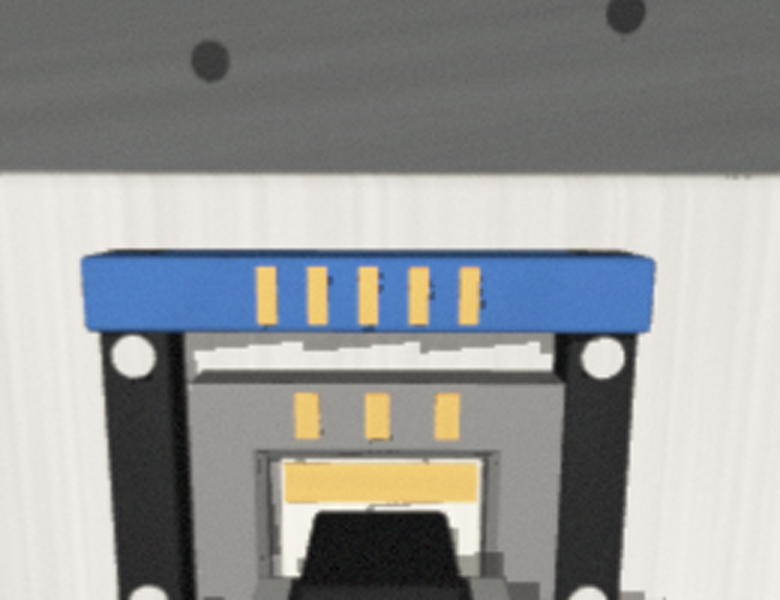

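```bash
python3 -m crank '[{"x":-0.6,"y":0,"z":2,"yaw":0,"jaw":1},{"x":-1.2,"y":0,"z":4,"yaw":0,"jaw":1},{"x":-1.2,"y":0,"z":6,"yaw":0,"jaw":1},{"x":-1.2,"y":0,"z":7,"yaw":0,"jaw":1},{"x":-1.2,"y":0,"z":8,"yaw":0,"jaw":1},{"x":-1.2,"y":0,"z":8,"yaw":0,"jaw":1}]'
python3 - <<'E'
from h import *
im=optics.get_image("wrist");crop(im,190,50,450,250,3,"pics/d5.png")
E
```

```text
time: 13.15
tcp_pos: [0.666, -0.0209, 0.0453]
tool_rot: [0.472, -0.473, 0.526, -0.526]
wrist_force: [-8.0, 0.5, 8.5]
width: 0.269
```

View pics/d5.png

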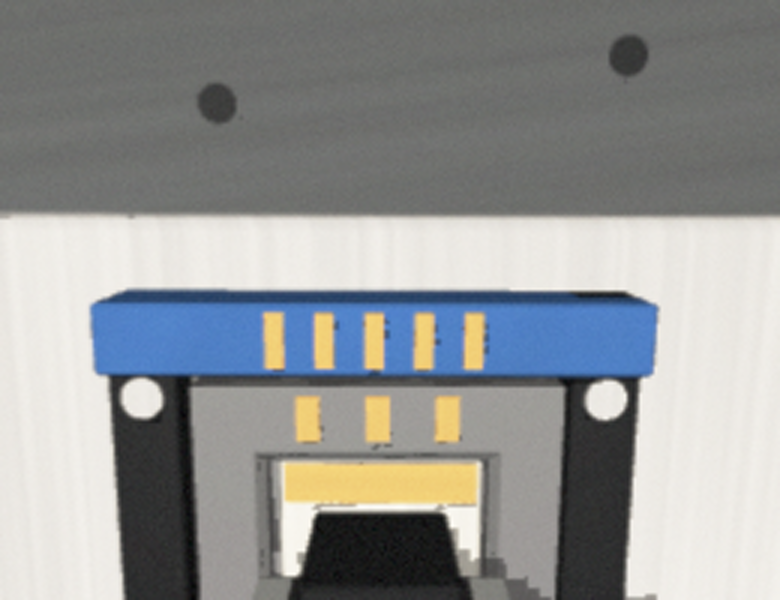

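```bash
python3 -m crank '[{"x":0,"y":0,"z":0.7,"yaw":0,"jaw":1},{"x":0,"y":0,"z":1.4,"yaw":0,"jaw":1},{"x":0,"y":0,"z":2,"yaw":0,"jaw":1},{"x":0,"y":0,"z":2,"yaw":0,"jaw":1}]'
python3 -m crank '[{"x":0,"y":0,"z":0.7,"yaw":0,"jaw":1},{"x":0,"y":0,"z":1.2,"yaw":0,"jaw":1},{"x":0,"y":0,"z":1.2,"yaw":0,"jaw":1}]'
python3 - <<'E'
from h import *
im=optics.get_image("wrist");crop(im,190,50,450,250,3,"pics/d6.png")
E
```

```text
time: 13.6
tcp_pos: [0.6675, -0.021, 0.0454]
tool_rot: [0.472, -0.474, 0.526, -0.526]
wrist_force: [-10.3, 1.9, 9.9]
width: 0.272
time: 13.9
tcp_pos: [0.6689, -0.0211, 0.0454]
tool_rot: [0.472, -0.473, 0.526, -0.526]
wrist_force: [-9.3, 0.7, 9.4]
width: 0.262
```

View pics/d6.png

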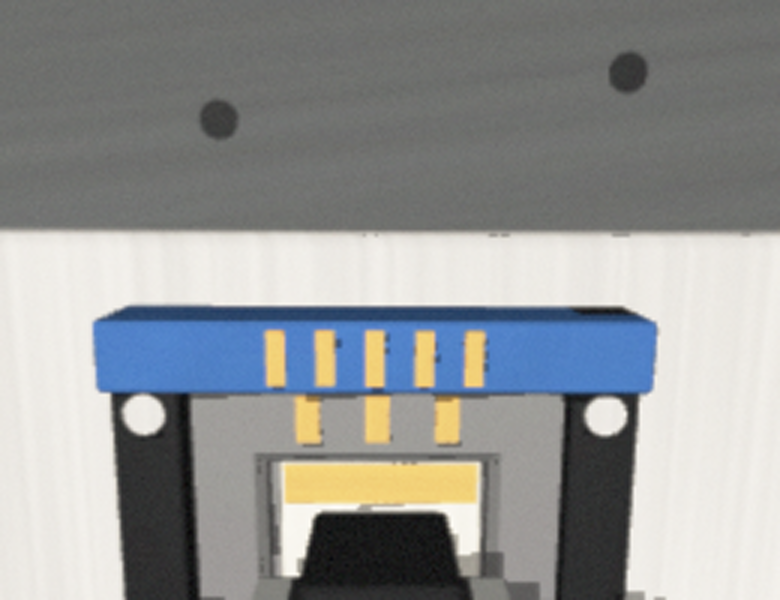

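```bash
python3 -m crank '[{"x":0,"y":0,"z":0.6,"yaw":0,"jaw":1},{"x":0,"y":0,"z":1.2,"yaw":0,"jaw":1},{"x":0,"y":0,"z":1.2,"yaw":0,"jaw":1}]'
python3 -m crank '[{"x":0,"y":0,"z":0.6,"yaw":0,"jaw":1},{"x":0,"y":0,"z":1.2,"yaw":0,"jaw":1},{"x":0,"y":0,"z":1.2,"yaw":0,"jaw":1}]'

```

```text
time: 14.25
tcp_pos: [0.6694, -0.0212, 0.0455]
tool_rot: [0.471, -0.474, 0.527, -0.525]
wrist_force: [-12.0, 1.3, 12.3]
width: 0.264
time: 14.55
tcp_pos: [0.6698, -0.0212, 0.0456]
tool_rot: [0.471, -0.474, 0.527, -0.525]
wrist_force: [-17.0, 4.2, 14.8]
width: 0.264
```

Force is now climbing while the TCP stalls, so the carrier is against the stop. I relax the push, then open.

```bash
python3 -m crank '[{"x":0,"y":-0.4,"z":-0.8,"yaw":0,"jaw":1},{"x":0,"y":-0.8,"z":-1.5,"yaw":0,"jaw":1},{"x":0,"y":-0.8,"z":-1.5,"yaw":0,"jaw":1}]'
python3 -m crank '[{"x":0,"y":0,"z":0,"yaw":0,"jaw":0.5},{"x":0,"y":0,"z":0,"yaw":0,"jaw":0.3},{"x":0,"y":0,"z":0,"yaw":0,"jaw":0.3},{"x":0,"y":0,"z":0,"yaw":0,"jaw":0.3},{"x":0,"y":0,"z":0,"yaw":0,"jaw":0.3}]'
python3 - <<'E'
from h import *
im=optics.get_image("wrist");cv2.imwrite("pics/e1.png",im[:,:,::-1])
E
```

```text
time: 14.85
tcp_pos: [0.6693, -0.0211, 0.0455]
tool_rot: [0.471, -0.474, 0.527, -0.525]
wrist_force: [-10.7, 0.9, 8.0]
width: 0.266
time: 15.35
tcp_pos: [0.671, -0.0208, 0.0448]
tool_rot: [0.472, -0.472, 0.526, -0.526]
wrist_force: [0.4, 1.3, 0.0]
width: 0.702
```

View pics/e1.png

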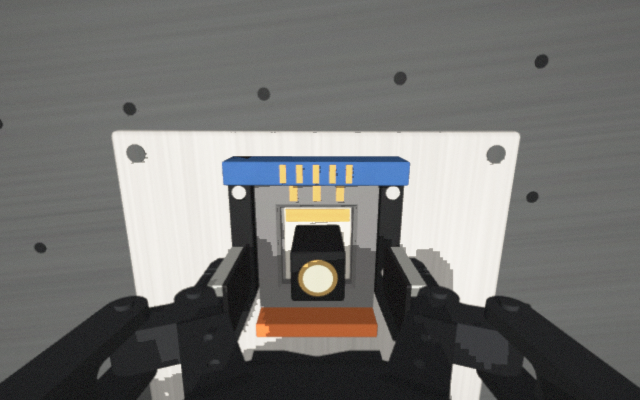

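The fingers are clear of the housing at (317,265). I rise straight up and measure.

```bash
python3 -m crank '[{"x":0,"y":-15,"z":0,"yaw":0,"jaw":0.3},{"x":0,"y":-40,"z":0,"yaw":0,"jaw":0.3},{"x":0,"y":-80,"z":-10,"yaw":0,"jaw":0.3},{"x":0,"y":-110,"z":-25,"yaw":0,"jaw":0.3},{"x":0,"y":-110,"z":-40,"yaw":0,"jaw":0.3},{"x":0,"y":-110,"z":-40,"yaw":0,"jaw":0.3},{"x":0,"y":-110,"z":-40,"yaw":0,"jaw":0.3}]'
python3 - <<'E'
from h import *
for n in("wrist","scene","side"):
    im=optics.get_image(n);cv2.imwrite("pics/f_%s.png"%n,im[:,:,::-1])
    if n=="scene": crop(im,310,190,430,285,6,"pics/f2.png")
    if n=="side": crop(im,330,170,430,245,7,"pics/f3.png")
E
```

```text
time: 16.1
tcp_pos: [0.6312, -0.0164, 0.1555]
tool_rot: [-0.473, 0.472, -0.526, 0.526]
wrist_force: [1.1, 0.2, -0.3]
width: 0.697
```

View pics/f_wrist.png

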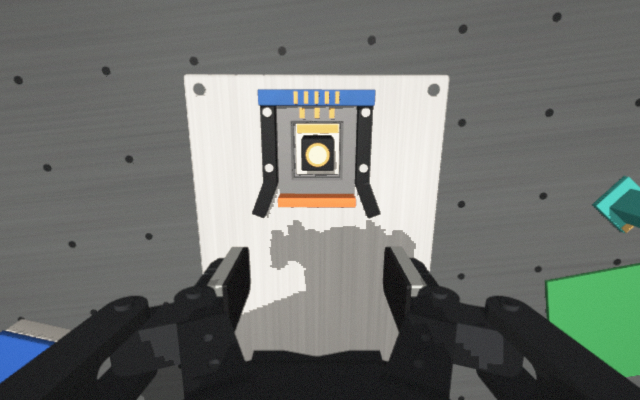

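View pics/f2.png

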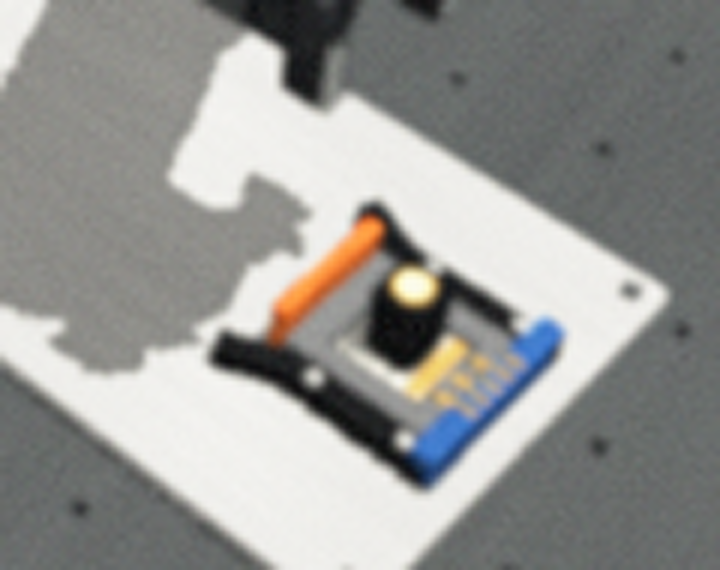

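View pics/f3.png

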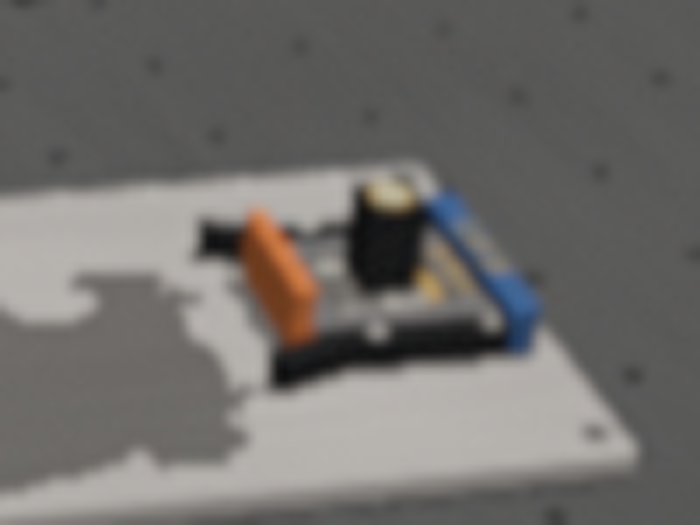

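```bash
python3 - <<'E'
from h import *
im=cv2.imread("pics/f_wrist.png")[:,:,::-1];crop(im,245,80,390,225,5,"pics/f4.png")
E
```

```text
(no output)
```

View pics/f4.png

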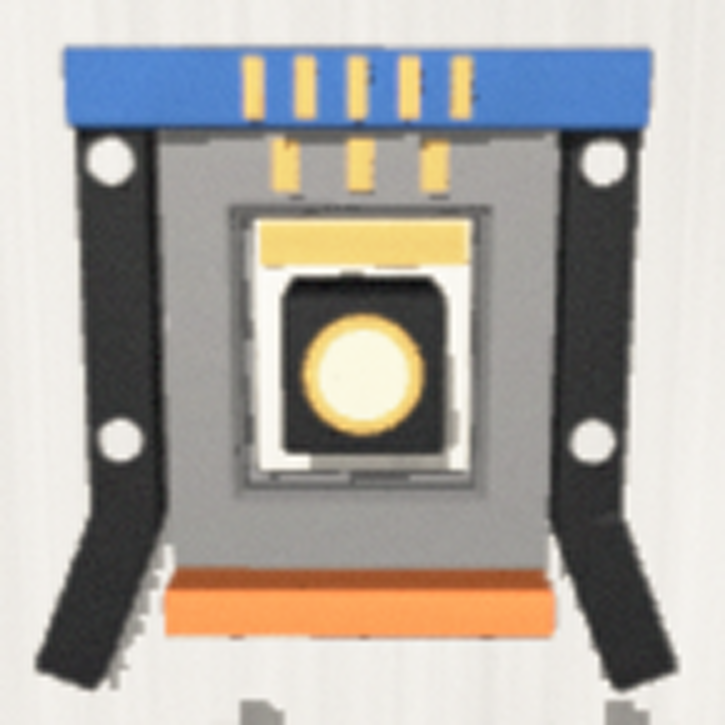

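```bash
python3 - <<'E'
from h import *
from scipy.spatial.transform import Rotation as Ro
m=cm("wrist");o=sensors.get_obs();T=np.array(o['tcp_pos']);R=Ro.from_quat(np.array(o['tool_rot'])[[1,2,3,0]]).as_matrix()
t=lambda a,b,z:(R.T@(onz(m,245+a/5,80+b/5,z)-T)*1000).round(1)[[0,2]]
print("stop near edge",t(66,129,.034),t(650,129,.034))
print("wall rear",t(166,633,.042),t(553,635,.042),"front",t(172,588,.042),t(548,588,.042))
print("carrier front/blue line",t(160,131,.026),t(560,131,.026))
print("pocket",[t(a,b,.026) for a,b in((231,206),(491,206),(487,494),(237,494))])
print("guide L",t(155,131,.026),t(160,510,.026),"R",t(562,131,.026),t(555,520,.026))
z=.024
print("mod",t(259,218,z),t(471,218,z),t(467,470,z),t(259,470,z),"top",t(363,374,.062))
E
```

```text
stop near edge [-45.6  70.9] [44.7 71. ]
wall rear [-31.6  -7.8] [31.3 -8.1] front [-30.5  -0.3] [30.3 -0.2]
carrier front/blue line [-32.   70.8] [31.7 70.8]
pocket [array([-20.9,  59.2]), array([21. , 59.3]), array([21.4, 12.1]), array([-20.8,  12.1])]
guide L [-32.8  70.8] [-33.9   9.3] R [32.  70.8] [33.   7.6]
mod [-16.6  57.3] [17.9 57.3] [18.  15.8] [-17.2  15.8] top [ 0.2 36.6]
```

Vision agrees with the force. Measured from the wall's rear face the carrier front is within about 1 mm of the stop, it is centred to about 0.3 mm, and the module is in the pocket and upright. The bystanders were never approached, so I hand in.

```bash
python3 - <<'E'
from cell import ctrl,sensors
o=sensors.get_obs();print(o['time'],o['wrist_force']);print(ctrl.sign_off())
E
```

```text
16.25 [ 0.31849844  0.51817604 -0.45878959]
the job is handed in; nothing more can be done
None
```

I set the module into the carrier's pocket, gold end towards the front. Still gripping the module, I then slid the carrier flat along the plate until it met the blue stop. The job was handed in at 16.25 s of the 72 s; sign-off gives no verdict.

**Seating:** there was a 5.5 N upward reaction at the expected height. In the last picture the module lies about 1 mm from the pocket's centre, with its top over its base.

**Home:** at the stop, the push force rose to about 17 N while the tool nearly stopped moving. In the last picture:
- The carrier's front is within about 1 mm of the stop. The estimates fell 0.7–1.1 mm past its face, which is within the 2 mm camera calibration.
- The carrier is about 0.3 mm off the guides' centre line and square to the stop.

**Robot and bystanders:** the robot was clear of everything, with no wrist force beyond noise. I did not measure the box, bottle and micrometer block again, but the arm never went near them.

**Hitch:** my first move command lacked a key and was refused; nothing moved.

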